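# Straightedge flush on a panel, held with a spring clamp

## Task

Set up the flatness check of the front panel blank: stand the straightedge on the bench with its long plain face flush against the panel's front face and its right-hand end level with the panel's free right-hand end, and let go of it. Then squeeze the spring clamp open, slide it over that shared end and release it so that its two pads pinch straightedge and panel together, with the pads fully on. Leave the adapter, the flux pot and the calipers where they are.

Things in the scene. Friction and masses are not known exactly. Their poses are not given: they have to be found in the camera images.
- panel: Front panel blank: aluminium plate 170 long, 45 high, 6 thick, fixed, standing on edge. A dark steel block (50 cube, base flange 80 x 70 x 8) holds it from behind at its left end; the other 100 mm are free on both sides. Origin: bottom of the front face at mid-length. +y along it to the held end, -y to the free end (85 away), +x from the front face (x = 0, facing the robot) into the plate.
- panel_end (a point): Point on the panel's front face at its free right-hand end, half-way up (22.5 mm above the bench).
- straightedge: Loose steel straightedge, about 0.4 kg, standing on the bench: upright bar 160 long, 45 high, 8 thick; its plain measuring face is the +x side (away from the robot). Behind it a foot plate (90 long, 6 thick) reaches to 62 behind the face and carries a grip block; the last 35 at either end have no foot. Origin: bottom of the measuring face at mid-length. x out of the face, y to the left end.
- edge_left (a point): Left (+y) end of the straightedge's measuring face, half-way up.
- edge_right (a point): Right (-y) end of the straightedge's measuring face, half-way up; this end is to be level with panel_end.
- clamp: Spring clamp like a grey clothes peg, 34 high, 105 long, 0.09 kg, lying on its side: pivot pin upright, jaws open level. Origin: foot of the pin. Jaws reach 52 to +x, handles 53 to -x. This body is the +y half and turns about the pin, so take the mid-line from pad and handle points. Handles at the handle points are about 52 wide at rest; squeezed to the stop parallel, 31 wide.
- clamp_jaw (a joint): Opening of the clamp, rad: 0 at rest (pads 6 apart), 0.18 when the pads are 14 apart (straightedge plus panel, pads then parallel), 0.5 at the stop with the handles squeezed (pads about 28 apart). The spring needs about 6 N on each handle to start and 10 N at the stop, and closes the jaws when let go.
- pad_a (a point): Centre of the gripping face of the jaw pad on the clamp's +y side, 17 above the bench. Pads are 14 long (along the jaw) and 28 high; the throat is free for 37 mm from the pad centres back to the spring coil.
- pad_b (a point): The same on the other jaw.
- handle_a (a point): Outside of the handle on the clamp's +y side where it is to be squeezed, 40 behind the pin and 13 from the handle's end, 17 above the bench.
- handle_b (a point): The same on the other handle.
- adapter: Small metal coaxial adapter lying on the bench, 20 x 42 x 21, a bystander. Origin: centre of its underside.
- flux_pot: Small amber pot with white lid, 37 across, 28 high, a bystander. Origin: centre of its underside.
- calipers: Calipers lying flat, 68 x 205 x 15, a bystander. Origin: centre of its underside.
- grip_block (a point): Centre of the straightedge's black grip block, 32 above the bench, 36 behind the measuring face. Block 18 (x) by 26 (y), from 6 to 60 high; grip it across its 26 mm (along y), so that no finger lies between bar and panel. 19 mm are clear between bar and block; small gussets (26 high, 5 thick) stand there at y = -35 and +35.
Things that resemble listed ones, but are neither listed nor needed, are in the scene too. Leave any pink look-alike of the clamp alone.

How it is judged:
On the way:
1. the straightedge stands flush against the panel's front face, ends level, let go (x of each of edge_left, edge_right in the frame of panel above -0.003 m and y of edge_right in the frame of panel between -0.095 and -0.075 m and x of straightedge in the frame of panel below 0.003 m and angle between straightedge's own z axis and vertical below 0.05 rad and contact force between the fingers and straightedge below 0.1 N), for 0.2 s.
At the end, for the whole second after the job is handed in: Straightedge upright, both ends of its face within 3 mm of the panel's front face, right end level with the panel's free end within 10 mm; clamp pinching both (over 1 N on each, opening 0.12 to 0.26 rad), both pad centres at least 4 mm in from the panel's end; all at rest (x of each of edge_left, edge_right in the frame of panel above -0.003 m and y of edge_right in the frame of panel between -0.095 and -0.075 m and x of straightedge in the frame of panel below 0.003 m and angle between straightedge's own z axis and vertical below 0.05 rad and contact force between clamp and straightedge above 1 N and contact force between clamp and panel above 1 N and value of joint clamp_jaw between 0.12 and 0.26 rad and y of each of pad_a, pad_b in the frame of panel above -0.081 m and linear speed of each of clamp, straightedge below 0.02 m/s); the robot touches nothing.
It fails at once if a bystander (adapter, flux pot, calipers) is pushed more than 30 mm (distance of any of adapter, flux_pot, calipers from where it was at the start of the episode above 0.03 m).
It also fails if it takes over 64 s, if anything falls off the work surface, if the arm or the gripper's body presses on something with over 40 N, if the wrist force passes 120 N, or if a joint passes its speed limit or range.

## Robot

A 7-joint arm with a two-finger parallel gripper is mounted at the origin on the work surface; the furniture and walls round the work are solid. World frame = base frame: x ahead of the robot, y to its left, z up, the work surface at z = 0. Lengths are in m, angles in rad, forces in N, time in s.
With the tool pointing down it reaches from about 0.35 to 0.775 m from the base axis. Payload 3.1 kg.
Tool frame: the origin (TCP) lies at the very end of the fingers, on their centre line; the grasp point (between the pads) lies manip.tcp_to_grasp behind it (manip.tcp_to_grasp is the distance from the TCP to the grasp point, in m); z points along the fingers, y is the line along which they close (so a half turn about z gives the same grasp; the last joint's range is limited). The gripper opens to 85 mm and grips with 20 to 120 N. Pads are 22 mm wide; open, the fingers measure 114 mm over their backs; the gripper's body (76 mm by 85 mm) begins 54 mm behind the grasp point. The pads swing forward as they close: fully open they stand 13 mm farther back than shut.
Start: joints at [1.171, 0.311, 0.014, 1.512, -0.004, 1.319, -0.027], TCP at [0.193, -0.515, 0.193] pointing down, gripper open.
Joint ranges: [-2.7, 2.7], [-0.3, 1.91], [-1.27, 1.3], [0.12, 2.57], [-1.44, 4.58], [0.2, 2.03], [-3.05, 3.05]. Speed limits (rad/s): [2.79, 2.79, 3.14, 3.14, 3.14, 3.14, 3.14].

## Interface

Orientations are given as [roll, pitch, yaw] about the fixed x, y, z axes, in that order (R = Rz(yaw) Ry(pitch) Rx(roll)).
In Python, from rig import manip, grab_frame gives the robot as it stands. Calls block until the motion is done:
- manip.reach(position, orientation): joint-space move of the TCP to a pose.
- manip.movel(position, speed=0.15, attitude=None): straight line of the TCP; attitude=None keeps the orientation; speed is the mean speed in m/s.
- manip.move_j(angles): joint-space move.
- manip.gripper_open() and manip.grab(): open the fingers fully, or close them until they stop; the grip force is fixed at half the most.
- manip.wait(seconds).
- manip.solve_ik(position, orientation): joint angles nearest the present ones, or None.
- manip.sense(): the state.
- grab_frame(name): name is "side" or "top" or "wrist"; returns a dict with "pixels" (420x560x3 uint8, red, green, blue), "depth" (420x560 float32, m along the optical axis (not along the pixel's ray), 0 where there is no reading), "fx", "fy", "cx", "cy" (pixels), "dist" ([k1, k2, p1, p2, k3] as OpenCV has them; the pictures are not rectified), "cam_to_world" (4x4, takes a point from camera to world coordinates). Camera axes: x right, y down, z forward; pixel columns grow to the right and rows downward; lengths in m; the calibration is good to about 2 mm. A picture is of the moment at which its call begins.
A pose or a line that the arm cannot do raises manip.IKError and nothing moves.
- manip.sign_off(): hands the job in; it is judged then, once.
The state is a dict: "time_s": time; "joint_positions": joint angles; "joint_velocities": joint speeds; "joint_efforts": joint torques, N m; "eef_pos": TCP position; "tcp_rot": TCP orientation; "contact_force": force on the tool from outside, world axes, zero at the start; "wrist_torque": the same for the moment, N m; "width": finger opening in m; "grasp_force": force on a finger pad.
Only numpy, scipy, OpenCV 4.12 (cv2) and the standard library are available. Lean on these libraries where they do the work, as an engineer would, in place of code of your own. Each camera call takes 0.05 s, during which the arm holds its last target. There are 200 camera calls.

## Working session

There is one attempt and no reset: what is moved stays moved. The work goes in short steps, each a Python script; the robot and the scene stay as the last script left them, time stands still between calls to the robot, and variables do not carry over. Pictures are saved under pics/ and viewed, at most 10 in all, crops included, and the job is handed in when it is done.

```bash
ls; mkdir -p pics
cat > h.py <<'E'
import numpy as np, cv2
from rig import manip, grab_frame
def pts(f):
    h,w=f["depth"].shape
    u,v=np.meshgrid(np.arange(w),np.arange(h))
    K=np.array([[f["fx"],0,f["cx"]],[0,f["fy"],f["cy"]],[0,0,1.]])
    n=cv2.undistortPoints(np.stack([u,v],-1).reshape(-1,1,2).astype(np.float64),K,np.array(f["dist"],float)).reshape(h,w,2)
    d=f["depth"]
    P=np.stack([n[...,0]*d,n[...,1]*d,d],-1)
    T=np.array(f["cam_to_world"])
    W=P@T[:3,:3].T+T[:3,3]
    W[d<=0]=np.nan
    return W
def save(f,name): cv2.imwrite("pics/"+name,cv2.cvtColor(f["pixels"],cv2.COLOR_RGB2BGR))
E
python3 - <<'E'
from h import *
import pickle
fs={n:grab_frame(n) for n in("side","top")}
pickle.dump(fs,open("f0.pkl","wb"))
for n,f in fs.items(): print(n,np.round(f["cam_to_world"],3).tolist(),f["fx"],np.mean(f["depth"]>0))
im=[fs[n]["pixels"] for n in("top","side")]
save(fs["top"],"top0.png");save(fs["side"],"side0.png")
s=manip.sense();print(s["eef_pos"],s["tcp_rot"],manip.tcp_to_grasp,s["time_s"])
E
```

```text
pics
side [[0.986, -0.08, 0.149, 0.185], [-0.169, -0.418, 0.893, -1.402], [-0.009, -0.905, -0.425, 0.643], [0.0, 0.0, 0.0, 1.0]] 461.5527691995182 0.9960544217687075
top [[-0.005, -0.983, 0.184, 0.211], [-1.0, 0.007, 0.012, -0.158], [-0.013, -0.184, -0.983, 1.194], [0.0, 0.0, 0.0, 1.0]] 462.70785540215303 0.9959566326530612
[ 0.19239409 -0.51447194  0.19214377] [-3.13948809e+00  6.64298677e-05  3.57854353e-01] 0.0187 0.1
```

View pics/top0.png

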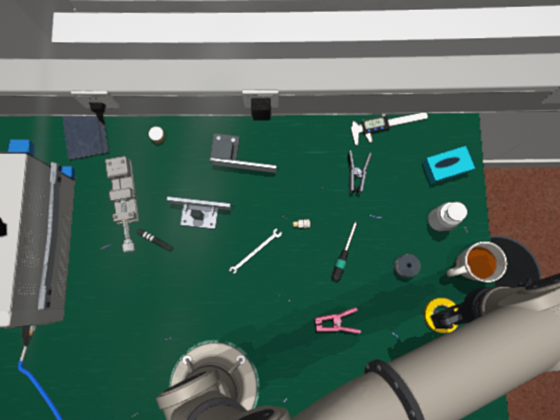

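View pics/side0.png

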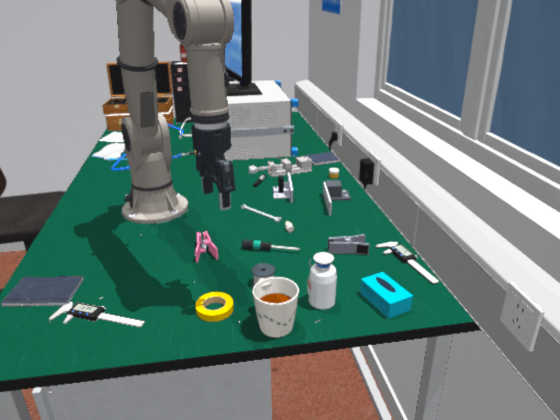

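Top view: panel with its block at (243,160), free end at (275,168). Straightedge at (198,207). The grey clamp at (358,172) is the candidate; the pink one at (338,320) is the look-alike. Calipers at (385,125) (a second pair shows in the side view at (85,312)), flux pot at (156,134), adapter at (302,224). I'll enlarge the clamp and panel region and measure.

Run:
```python
from h import *
import pickle
fs=pickle.load(open("f0.pkl","rb"));f=fs["top"];W=pts(f)
a=cv2.resize(f["pixels"][115:235,150:270],(480,480),interpolation=cv2.INTER_CUBIC)
b=cv2.resize(f["pixels"][110:200,320:380],(320,480),interpolation=cv2.INTER_CUBIC)
cv2.imwrite("pics/crop1.png",cv2.cvtColor(np.hstack([a,b]),cv2.COLOR_RGB2BGR))
for n,(r0,r1,c0,c1) in dict(panel=(130,178,205,282),edge=(190,232,160,235),clamp=(146,198,342,378),pot=(120,150,140,172),adapter=(214,234,288,316),cal=(108,150,345,435)).items():
    P=W[r0:r1,c0:c1].reshape(-1,3); m=P[:,2]>0.012; Q=P[m]
    print(n,m.sum(),np.round(np.nanpercentile(Q,[2,50,98],axis=0),3).tolist())
    if n in("panel","edge","clamp"):
        for lo,hi in((.012,.03),(.03,.04),(.04,.05),(.05,.07)):
            q=Q[(Q[:,2]>lo)&(Q[:,2]<hi)]
            if len(q)>8:
                r=cv2.minAreaRect((q[:,:2]*1000).astype(np.float32)); print("  ",lo,len(q),np.round(r[0],1),np.round(r[1],1),round(r[2],1))
```

```text
panel 771 [[0.54, -0.144, 0.013], [0.566, -0.029, 0.046], [0.619, 0.01, 0.054]]
   0.012 153 [590.9 -70.6] [175.2  84.5] 82.4
   0.03 69 [574.6 -73.8] [165.4  54.2] 81.6
   0.04 383 [576.8 -72.4] [168.5  57. ] 81.7
   0.05 166 [578.5 -48.8] [119.4  53.2] 79.4
edge 490 [[0.41, -0.033, 0.014], [0.445, 0.044, 0.043], [0.461, 0.117, 0.062]]
   0.012 139 [429.5  44.7] [158.3  43. ] 85.6
   0.03 55 [433.   43.9] [156.2  46.1] 89.3
   0.04 216 [432.8  44.7] [157.6  44.9] 83.1
   0.05 80 [419.3  46.5] [25.7 17.8] 81.8
clamp 348 [[0.48, -0.396, 0.014], [0.526, -0.359, 0.032], [0.58, -0.346, 0.037]]
   0.012 126 [ 530.5 -364.6] [ 56.9 101.7] 80.8
   0.03 222 [ 530.5 -366.7] [ 53.9 103.7] 82.8
pot 163 [[0.622, 0.147, 0.013], [0.637, 0.163, 0.027], [0.655, 0.179, 0.032]]
adapter 98 [[0.39, -0.239, 0.013], [0.398, -0.222, 0.018], [0.406, -0.2, 0.022]]
cal 807 [[0.648, -0.559, 0.012], [0.689, -0.428, 0.033], [0.693, -0.34, 0.063]]
```

View pics/crop1.png

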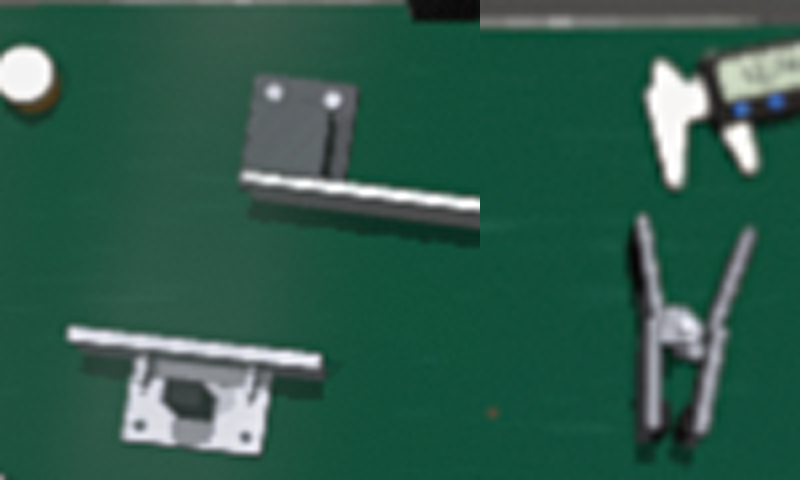

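Crop: the grey clamp (handles up/+x, dark pads down at (358,190) px full-frame) fits the description; the pink one is left alone. The straightedge's grip block is dark at full-frame (198,215), and its plain face points up/+x. I'll move in for a close look.

Run:
```python
from h import *
import pickle
for p,y in (([.42,.045,.3],-.1),([.42,.045,.3],3.04),([.43,-.28,.1],1.4),([.43,-.28,.1],-1.7),([.57,-.36,.1],0),([.57,-.36,.1],3.1)):
    q=manip.solve_ik(p,[np.pi,0,y]); print(p,y,None if q is None else np.round(q,2))
manip.reach([.42,.0,.28],[np.pi,0,-.1])
f=grab_frame("wrist");pickle.dump(f,open("w1.pkl","wb"));save(f,"w1.png")
print(np.round(f["cam_to_world"],3).tolist(),f["fx"],np.mean(f["depth"]>0),manip.sense()["time_s"],manip.sense()["joint_positions"])
```

```text
[0.42, 0.045, 0.3] -0.1 [ 0.66  0.05 -0.84  1.58  0.04  1.52 -1.85]
[0.42, 0.045, 0.3] 3.04 [ 0.67  0.05 -0.85  1.58  0.04  1.52  1.29]
[0.43, -0.28, 0.1] 1.4 [ 0.81  0.33 -0.34  1.74  0.12  1.09  0.26]
[0.43, -0.28, 0.1] -1.7 [ 0.47  0.31  0.09  1.76 -0.03  1.08 -2.7 ]
[0.57, -0.36, 0.1] 0 [ 0.6   0.63 -0.1   1.26  0.06  1.26 -1.07]
[0.57, -0.36, 0.1] 3.1 [ 0.86  0.69 -0.56  1.25  0.36  1.3   1.83]
[[-0.102, -0.954, -0.282, 0.492], [-0.995, 0.098, 0.029, -0.008], [0.0, 0.284, -0.959, 0.461], [0.0, 0.0, 0.0, 1.0]] 290.44736418574166 0.9960416666666667 2.2 [ 0.59923823  0.03377493 -0.65124063  1.63916323  0.02057366  1.47595804
 -1.72669174]
```

View pics/w1.png

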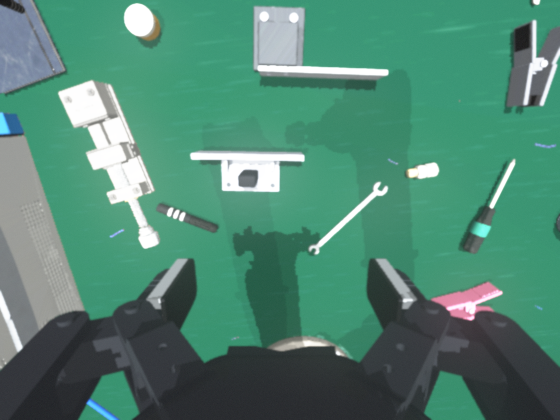

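Wrist view: panel top edge (258,68)-(387,72), straightedge bar (192,156)-(304,158), grip block (249,178), clamp (537,65), adapter (424,171). Next I'll fit the bars from both views.

```bash
cat > fit.py <<'E'
from h import *
import pickle
def bar(f,box,L,th,plane=.045):
    # top-face of a 45 high bar: front-face-mid origin & yaw
    W=pts(f); r0,r1,c0,c1=box
    P=W[r0:r1,c0:c1].reshape(-1,3); C=f["pixels"][r0:r1,c0:c1].reshape(-1,3).mean(1)
    m=(abs(P[:,2]-plane)<.006)&(C>120); Q=P[m]
    r=cv2.minAreaRect((Q[:,:2]*1000).astype(np.float32))
    c=np.median(Q[:,:2],0); d=np.linalg.svd(Q[:,:2]-c,full_matrices=False)[2][0]
    d=d*np.sign(d[1]); t=(Q[:,:2]-c)@d; n=np.array([d[1],-d[0]]); s=(Q[:,:2]-c)@n
    return dict(n=m.sum(),z=np.median(Q[:,2]).round(4),yaw=round(float(np.arctan2(-d[0],d[1])),4),right=(c+d*t.min()).round(4),left=(c+d*t.max()).round(4),len=round(np.ptp(t),4),w=np.percentile(s,[2,98]).round(4))
E
python3 - <<'E'
from fit import *
T=pickle.load(open("f0.pkl","rb"))["top"];w=pickle.load(open("w1.pkl","rb"))
print("panel T",bar(T,(150,178,205,282),.17,.006));print("panel w",bar(w,(55,90,245,400),.17,.006))
print("edge T",bar(T,(190,215,160,235),.16,.008));print("edge w",bar(w,(145,168,180,315),.16,.008))
for n,f,(r0,r1,c0,c1) in(("T",T,(200,225,185,212)),("w",w,(160,192,225,275))):
    P=pts(f)[r0:r1,c0:c1].reshape(-1,3);Q=P[P[:,2]>.053];print("block",n,len(Q),Q.mean(0).round(4),(Q.min(0)).round(3),Q.max(0).round(3))
E
```

```text
panel T {'n': np.int64(188), 'z': np.float64(0.0443), 'yaw': -0.1409, 'right': array([ 0.5402, -0.1522]), 'left': array([0.5637, 0.0134]), 'len': np.float64(0.1673), 'w': array([-0.003 ,  0.0046])}
panel w {'n': np.int64(1045), 'z': np.float64(0.0458), 'yaw': -0.1596, 'right': array([ 0.5401, -0.1516]), 'left': array([0.5669, 0.0149]), 'len': np.float64(0.1687), 'w': array([-0.0033,  0.0132])}
edge T {'n': np.int64(210), 'z': np.float64(0.0442), 'yaw': -0.1237, 'right': array([ 0.4406, -0.0356]), 'left': array([0.4601, 0.1208]), 'len': np.float64(0.1576), 'w': array([-0.0035,  0.0046])}
edge w {'n': np.int64(683), 'z': np.float64(0.0456), 'yaw': -0.1224, 'right': array([ 0.4432, -0.0342]), 'left': array([0.4626, 0.1238]), 'len': np.float64(0.1592), 'w': array([-0.0039,  0.0039])}
block T 73 [0.4192 0.0465 0.0594] [0.41  0.034 0.053] [0.429 0.059 0.065]
block w 240 [0.422  0.0475 0.0598] [0.412 0.035 0.054] [0.431 0.061 0.063]
```

Run:
```python
from fit import *
w=pickle.load(open("w1.pkl","rb"));T=pickle.load(open("f0.pkl","rb"))["top"]
print("panel w",bar(w,(62,82,312,395),.17,.006)); print("panel T",bar(T,(155,178,240,282),.17,.006))
y=-.123;o=[np.pi,0,y]
manip.reach([.4185,.0475,.12],o); manip.movel([.4185,.0475,.024],speed=.1)
print(manip.sense()["contact_force"])
manip.grab(); s=manip.sense(); print(s["width"],s["grasp_force"],s["contact_force"],s["eef_pos"])
p=np.array(s["eef_pos"]); p[2]+=.015; manip.movel(p,speed=.08)
s=manip.sense(); print(s["width"],s["contact_force"],s["eef_pos"],s["time_s"])
f=grab_frame("wrist");pickle.dump(f,open("w2.pkl","wb"));save(f,"w2.png")
print("edge",bar(f,(0,420,0,560),.16,.008,.060))
```

```text
panel w {'n': np.int64(424), 'z': np.float64(0.0452), 'yaw': -0.1345, 'right': array([ 0.5428, -0.152 ]), 'left': array([ 0.5559, -0.0548]), 'len': np.float64(0.098), 'w': array([-0.0026,  0.0034])}
panel T {'n': np.int64(98), 'z': np.float64(0.0443), 'yaw': -0.1345, 'right': array([ 0.5406, -0.1523]), 'left': array([ 0.5528, -0.0621]), 'len': np.float64(0.091), 'w': array([-0.0029,  0.0042])}
[-0.02138792 -0.39144321 -0.08974533]
0.0003075097963826886 0.0 [-0.39269234  0.0314758   0.41592039] [0.4184717  0.04750525 0.02397256]
8.129045220230222e-05 [-0.55988657 -0.19897728 -0.51523888] [0.41915558 0.0475201  0.03946211] 5.1167
edge {'n': np.int64(34), 'z': np.float64(0.0582), 'yaw': -0.047, 'right': array([0.4252, 0.0352]), 'left': array([0.4264, 0.0612]), 'len': np.float64(0.0261), 'w': array([-0.0068,  0.0038])}
```

View pics/w2.png

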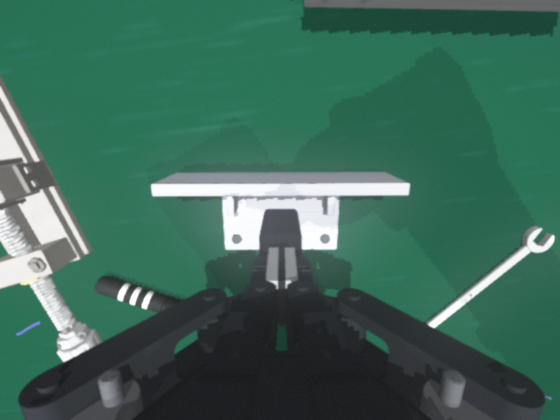

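The fingers closed behind the block: the block is at (281,228) and the shut fingertips at (283,262). Re-measuring.

Run:
```python
from fit import *
f=pickle.load(open("w2.pkl","rb"))
print("edge",bar(f,(178,200,140,420),.16,.008))
W=pts(f)
for u,v in((281,215),(281,235),(281,245),(270,212),(292,212),(262,240),(275,262),(290,262),(275,280),(283,252),(230,245),(335,245)): print(u,v,W[v,u].round(4))
print(np.round(f["cam_to_world"],3).tolist())
manip.gripper_open(); p=[.42,0.0,.28]; manip.movel(p,.2)
f=grab_frame("wrist");pickle.dump(f,open("w3.pkl","wb"))
print("edge",bar(f,(145,168,180,315),.16,.008))
P=pts(f)[160:192,225:275].reshape(-1,3);Q=P[P[:,2]>.053];print("block",len(Q),Q.mean(0).round(4),(Q.min(0)).round(3),Q.max(0).round(3))
a=cv2.resize(f["pixels"][130:210,180:320],None,fx=4,fy=4,interpolation=cv2.INTER_CUBIC)
cv2.imwrite("pics/c3.png",cv2.cvtColor(a,cv2.COLOR_RGB2BGR))
```

```text
edge {'n': np.int64(3687), 'z': np.float64(0.0455), 'yaw': -0.1215, 'right': array([ 0.4436, -0.0348]), 'left': array([0.4631, 0.1242]), 'len': np.float64(0.1602), 'w': array([-0.0044,  0.0035])}
281 215 [0.4301 0.047  0.0259]
281 235 [0.4285 0.0471 0.0603]
281 245 [0.4225 0.0479 0.0611]
270 212 [0.4307 0.055  0.0173]
292 212 [0.4291 0.039  0.0186]
262 240 [0.4265 0.0588 0.0599]
275 262 [0.4306 0.0496 0.0991]
290 262 [0.4302 0.0427 0.1   ]
275 280 [0.4307 0.0493 0.1155]
283 252 [0.4303 0.0459 0.0884]
230 245 [0.4043 0.0911 0.007 ]
335 245 [0.3941 0.0081 0.0071]
[[-0.123, -0.952, -0.28, 0.491], [-0.992, 0.118, 0.035, 0.039], [-0.0, 0.282, -0.959, 0.221], [0.0, 0.0, 0.0, 1.0]]
edge {'n': np.int64(701), 'z': np.float64(0.0456), 'yaw': -0.1184, 'right': array([ 0.4433, -0.0347]), 'left': array([0.4621, 0.1232]), 'len': np.float64(0.159), 'w': array([-0.0041,  0.0039])}
block 240 [0.4217 0.0474 0.0601] [0.412 0.035 0.053] [0.431 0.061 0.063]
```

View pics/c3.png

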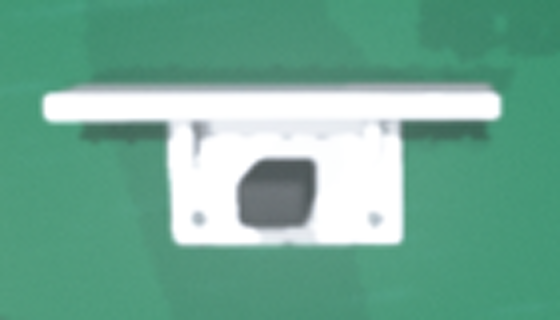

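Run:
```python
from fit import *
fs=pickle.load(open("f0.pkl","rb"))
S=fs["side"];W=pts(S)
P=W[150:215,195:240].reshape(-1,3);Q=P[(abs(P[:,1]+.515)<.09)&(abs(P[:,0]-.193)<.09)]
print("start side (tcp .193,-.515,.193) low z",Q[Q[:,2].argsort()[:6]].round(3).tolist())
f=pickle.load(open("w3.pkl","rb"));P=pts(f).reshape(-1,3);Q=P[(P[:,2]>.15)]
print("w3 tcp",manip.sense()["eef_pos"],manip.sense()["width"],"lowest finger",Q[Q[:,2].argsort()[[0,20,100]]].round(3).tolist())
s=grab_frame("side");P=pts(s).reshape(-1,3);Q=P[(np.hypot(P[:,0]-.42,P[:,1])<.09)&(P[:,2]>.12)];print("side now",Q[Q[:,2].argsort()[[0,5,20]]].round(3).tolist())
manip.grab();print(manip.sense()["width"],manip.sense()["eef_pos"])
for n in("side","wrist"):
    g=grab_frame(n);P=pts(g).reshape(-1,3);Q=P[(np.hypot(P[:,0]-.42,P[:,1])<.09)&(P[:,2]>.12)];print(n,"closed",Q[Q[:,2].argsort()[[0,5,20]]].round(3).tolist())
manip.gripper_open();print(manip.sense()["time_s"])
```

```text
start side (tcp .193,-.515,.193) low z [[0.201, -0.561, 0.244], [0.211, -0.559, 0.245], [0.203, -0.563, 0.245], [0.169, -0.475, 0.245], [0.171, -0.476, 0.245], [0.175, -0.472, 0.245]]
w3 tcp [4.19156859e-01 2.46081030e-04 2.78916755e-01] 0.08568673640241296 lowest finger [[0.28, 0.371, 0.15], [0.297, 0.371, 0.151], [0.251, 0.371, 0.153]]
side now [[0.419, -0.047, 0.33], [0.404, -0.051, 0.332], [0.412, -0.055, 0.338]]
5.9690880776689045e-06 [ 4.20009259e-01 -2.54264504e-06  2.80030924e-01]
side closed [[0.415, 0.001, 0.316], [0.41, -0.013, 0.32], [0.426, -0.01, 0.328]]
wrist closed [[0.43, -0.006, 0.322], [0.431, -0.003, 0.323], [0.432, -0.0, 0.324]]
9.075
```

The cameras show the real fingertips about 37 mm above the reported TCP when shut (about 50 mm when open). That holds in both the side and wrist views, so the first grasp closed above the block. I'll allow for it from here and grasp again.

```bash
cat >> h.py <<'E'
def down(xy,z,speed=.08,lim=4,attitude=None):
    "lower in 4 mm steps near the end; stop on contact"
    p=np.array(manip.sense()["eef_pos"]); f0=manip.sense()["contact_force"][2]
    manip.movel([*xy,z+.012],speed=speed)
    for d in(.008,.004,0):
        manip.movel([*xy,z+d],speed=.05)
        df=manip.sense()["contact_force"][2]-f0
        if abs(df)>lim: print("contact",z+d,df); return False
    return True
E
python3 - <<'E'
from fit import *
y=-.121;o=[np.pi,0,y]
manip.reach([.4195,.0475,.05],o); print(down([.4195,.0475],-.013))
manip.grab(); s=manip.sense(); print(s["width"],s["grasp_force"],s["contact_force"],s["eef_pos"])
p=np.array([.4195,.0475,.0]); manip.movel(p,speed=.05)
s=manip.sense(); print(s["width"],s["contact_force"],s["eef_pos"],s["time_s"])
f=grab_frame("wrist");pickle.dump(f,open("w4.pkl","wb"));save(f,"w4.png")
print("edge",bar(f,(100,300,100,460),.16,.008,.058))
E
```

```text
True
0.02546333604169478 59.94756460189819 [-0.12922463  0.32817338  1.99355899] [ 0.41984334  0.0478158  -0.01274507]
0.02507631107521321 [ 0.3988873  -0.73771876 -4.55931576] [4.19393866e-01 4.72659555e-02 7.97919261e-05] 12.5333
edge {'n': np.int64(7347), 'z': np.float64(0.0582), 'yaw': -0.1202, 'right': array([ 0.4435, -0.035 ]), 'left': array([0.4626, 0.1233]), 'len': np.float64(0.1595), 'w': array([-0.0222,  0.0036])}
```

View pics/w4.png

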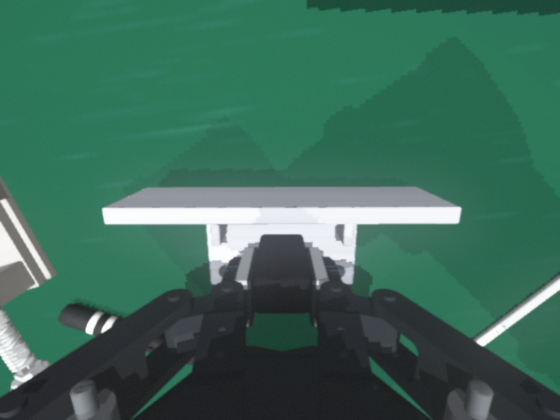

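Good grip: the block (281,270) is between the fingers and the bar is level. Carrying to a stand-off, then lowering and pushing up to contact.

Run:
```python
from fit import *
Y=-.136; n=np.array([np.cos(Y),np.sin(Y)]); t=np.array([.5131,-.0682]); o=[np.pi,0,Y-.001]
manip.movel([*(t-.03*n),.0],speed=.12,attitude=o)
manip.movel([*(t-.012*n),-.0122],speed=.05)
f0=np.array(manip.sense()["contact_force"]); print(f0,manip.sense()["time_s"])
for d in np.arange(-.009,.009,.0015):
    manip.movel([*(t+d*n),-.0122],speed=.03); c=np.array(manip.sense()["contact_force"])-f0
    print(round(d,4),c.round(1),(c[:2]@n).round(1))
    if c[:2]@n<-10: break
s=manip.sense();print(s["time_s"],s["wrist_torque"],s["eef_pos"])
f=grab_frame("wrist");pickle.dump(f,open("w5.pkl","wb"));save(f,"w5.png")
```

```text
[ 0.29779018 -0.51774069 -5.65192575] 14.3917
-0.009 [0.3 0.5 1.2] 0.3
-0.0075 [ 0.1  0.5 -0. ] -0.0
-0.006 [0.8 1.  0.8] 0.7
-0.0045 [0.1 1.3 0.8] -0.1
-0.003 [-1.2  1.3  1.3] -1.4
-0.0015 [-0.2  0.7  0.7] -0.3
-0.0 [-0.1  0.4  0.5] -0.1
0.0015 [-1.8  0.1  1.6] -1.8
0.003 [-5.5  1.   5. ] -5.6
0.0045 [-9.9  1.2  9. ] -10.0
0.006 [-13.5   1.3  13.1] -13.5
17.1417 [ 0.49117384  2.16157601 -0.06332934] [ 0.51328737 -0.06832442 -0.01241683]
```

View pics/w5.png

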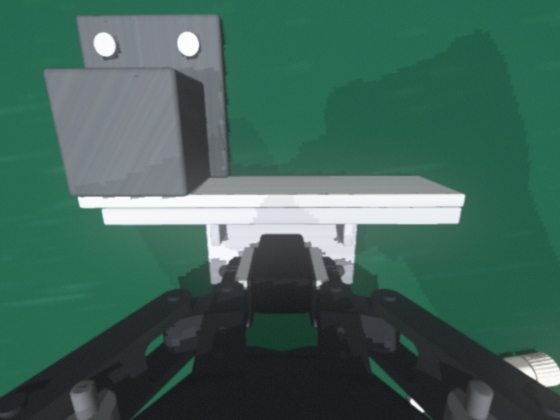

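Flush in view: bar ends at (461,215), panel end at (464,200), so level within about 1.5 mm. Relaxing the push, letting go and checking from above.

Run:
```python
from fit import *
Y=-.136; n=np.array([np.cos(Y),np.sin(Y)]); t=np.array([.5131,-.0682])
manip.movel([*(t+.001*n),-.0124],speed=.03); print(manip.sense()["contact_force"])
manip.gripper_open(); manip.wait(.3); print(manip.sense()["contact_force"])
manip.movel([*(t),.1],speed=.12)
f=grab_frame("wrist");pickle.dump(f,open("w6.pkl","wb"))
W=pts(f);C=f["pixels"].mean(2); m=(abs(W[...,2]-.045)<.005)&(C>150)&(W[...,0]>.5)&(W[...,1]<-.06); Q=W[m]
u=Q[:,:2]@n; v=Q[:,:2]@np.array([-n[1],n[0]])
# thickness profile along length (should be ~14 mm all along)
for lo in np.arange(v.min(),v.max()-.005,.012): k=(v>=lo)&(v<lo+.012); print(round(lo,3),np.percentile(u[k],[1,99]).round(4),round(np.ptp(np.percentile(u[k],[1,99])),4),k.sum())
a=cv2.resize(f["pixels"][100:300,140:480],(800,470));cv2.imwrite("pics/c6.png",cv2.cvtColor(a,cv2.COLOR_RGB2BGR))
# clamp look
manip.reach([.49,-.33,.22],[np.pi,0,0.])
f=grab_frame("wrist");pickle.dump(f,open("w7.pkl","wb"));save(f,"w7.png");s=manip.sense();print(s["time_s"],np.round(s["joint_positions"],2))
```

```text
[-2.47366558  0.5353303  -3.86244842]
[-0.29717472  1.09987299  0.55812063]
-0.078 [0.5482 0.5617] 0.0135 249
-0.066 [0.5482 0.5617] 0.0135 262
-0.054 [0.5482 0.5617] 0.0134 270
-0.042 [0.5482 0.5617] 0.0135 263
-0.03 [0.5482 0.5616] 0.0134 270
-0.018 [0.5279 0.5616] 0.0337 273
-0.006 [0.5283 0.5616] 0.0333 279
0.006 [0.5283 0.5616] 0.0333 235
20.725 [ 0.99  0.46 -0.66  1.33  0.28  1.45 -1.22]
```

View pics/c6.png

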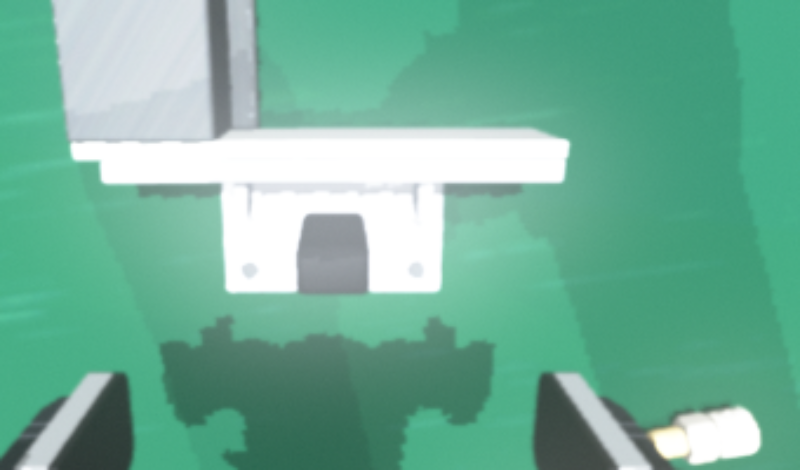

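View pics/w7.png

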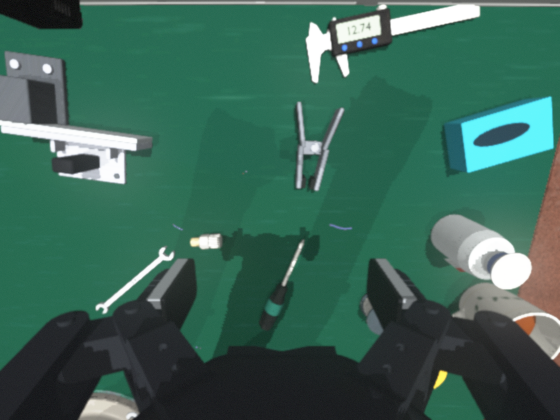

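Straightedge: uniform 13.5 mm combined thickness, so flush, with ends level. The clamp's handles are at (298,105)/(342,110), pin at (313,148), pads at (299,185)/(317,187). Measuring it.

Run:
```python
from fit import *
T=pickle.load(open("f0.pkl","rb"))["top"]
for n,f,(r0,r1,c0,c1) in(("w",pickle.load(open("w7.pkl","rb")),(92,198,285,352)),("T",T,(148,198,342,378))):
    P=pts(f)[r0:r1,c0:c1].reshape(-1,3);Q=P[(P[:,2]>.025)&(P[:,2]<.045)]
    a=np.array([1.,0]); 
    for it in range(4):
        b=np.array([-a[1],a[0]]);u=Q[:,:2]@a;v=Q[:,:2]@b
        u0,u1=np.percentile(u,[.5,99.5])
        mid=lambda lo,hi:(lambda k:(np.r_[(u[k].min()+u[k].max())/2,(v[k].min()+v[k].max())/2]))((u>lo)&(u<hi))
        h=mid(u1-.020,u1-.005);j=mid(u0+.001,u0+.015)
        d=h-j; a=(d[0]*a+d[1]*b); a/=np.linalg.norm(a)
    b=np.array([-a[1],a[0]]);u=Q[:,:2]@a;v=Q[:,:2]@b;u0,u1=np.percentile(u,[.5,99.5])
    k=(u>u1-.017)&(u<u1-.009); kj=u<u0+.014
    vm=(v[k].min()+v[k].max())/2
    print(n,len(Q),"axis",a.round(3),np.arctan2(a[1],a[0]).round(3),"len",round(u1-u0,4),"w_handle",np.ptp(v[k]).round(4),"w_jaw",np.ptp(v[kj]).round(4),"ztop",np.percentile(Q[:,2],[50,95]).round(4))
    for nm,uu in(("handlept",u1-.013),("pin",u1-.053),("padend",u0)): print("  ",nm,(a*uu+b*vm).round(4))
    print("   jaw mid v",(v[kj].min()+v[kj].max())/2-vm)
```

```text
w 1155 axis [ 0.991 -0.13 ] -0.131 len 0.1022 w_handle 0.0538 w_jaw 0.0305 ztop [0.0338 0.0356]
   handlept [ 0.5715 -0.3716]
   pin [ 0.5318 -0.3664]
   padend [ 0.483 -0.36 ]
   jaw mid v 8.38234399797022e-06
T 277 axis [ 0.991 -0.136] -0.137 len 0.1027 w_handle 0.0529 w_jaw 0.029 ztop [0.0324 0.0365]
   handlept [ 0.5684 -0.371 ]
   pin [ 0.5288 -0.3655]
   padend [ 0.4796 -0.3587]
   jaw mid v -0.0009369847823306188
```

Run:
```python
from fit import *
h=[.5707,-.3714]; o=[np.pi,0,np.pi-.133]
print(np.round(manip.solve_ik([*h,-.033],o),2))
manip.reach([*h,.04],o); print(down(h,-.033))
manip.grab(); s=manip.sense(); print(s["width"],s["grasp_force"],s["contact_force"],s["eef_pos"])
manip.movel([*h,-.023],speed=.04); s=manip.sense(); print(s["width"],s["contact_force"],s["eef_pos"],s["time_s"])
f=grab_frame("wrist");pickle.dump(f,open("w8.pkl","wb"));save(f,"w8.png")
```

```text
[ 1.11  1.05 -1.1   1.34  0.93  1.29  1.43]
True
0.028667696549655414 62.497544288635254 [-6.88105255e-03  5.18900408e-01  1.05303830e+01] [ 0.57306439 -0.37229611 -0.02916687]
0.028861878539642248 [-0.87108078 -0.17633211 -0.36948189] [ 0.57045122 -0.37134783 -0.02327688] 25.625
```

View pics/w8.png

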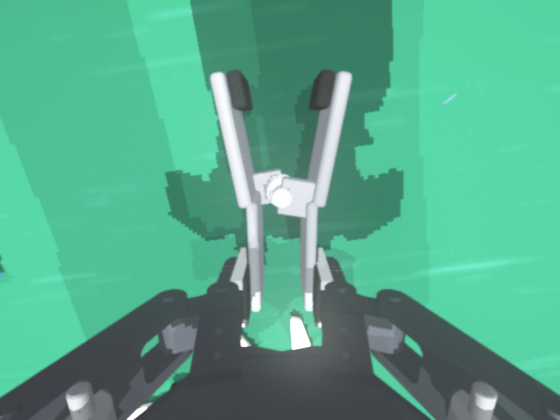

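Clamp gripped and open: pads at (240,90) and (323,90), pin (282,197), level. Measuring pads in hand, then carrying it to the pre-insert spot.

```bash
cat > cl.py <<'E'
from fit import *
def clampmeas(f,tcp,yaw,show=True):
    """jaw side in tool frame: a = jaw direction"""
    W=pts(f);P=W.reshape(-1,3);a=np.array([-np.cos(yaw-np.pi),-np.sin(yaw-np.pi)]);b=np.array([-a[1],a[0]])
    d=P[:,:2]-tcp[:2];u=d@a;v=d@b
    k=(u>.03)&(u<.12)&(abs(v)<.045)&(P[:,2]>.02)&(P[:,2]<.07)
    return u[k],v[k],P[k,2]
E
python3 - <<'E'
from cl import *
f=pickle.load(open("w8.pkl","rb"));yaw=np.pi-.133
u,v,z=clampmeas(f,[.57045,-.37135],yaw)
print("jaw end u",np.percentile(u,[1,99]).round(4),"ztop",np.percentile(z,[50,95]).round(4))
k=u>u.max()-.02; L=v[k&(v<0)];R=v[k&(v>0)];print("outer",v[k].min().round(4),v[k].max().round(4),"inner",np.percentile(L,99).round(4),np.percentile(R,1).round(4))
Y=-.136;n=np.array([np.cos(Y),np.sin(Y)]);b=np.array([-n[1],n[0]])
pos=lambda uu,vv:uu*n+vv*b
t=pos(.555,-.215); o=[np.pi,0,np.pi/2+Y]
manip.movel([*t,-.018],speed=.06,attitude=o)
s=manip.sense();print(s["eef_pos"],s["width"],s["contact_force"],s["time_s"],np.round(s["joint_positions"],2))
f=grab_frame("wrist");pickle.dump(f,open("w9.pkl","wb"));save(f,"w9.png")
tcp=np.array(s["eef_pos"]);P=pts(f).reshape(-1,3);U=P[:,:2]@n;V=P[:,:2]@b
k=(abs(P[:,2]-.045)<.004)&(V>-.09)&(V<-.035)&(abs(U-.555)<.03)&(f["pixels"].mean(2).ravel()>130);print("bars u",np.percentile(U[k],[1,50,99]).round(4),"v",np.percentile(V[k],[1,99]).round(4))
u,v,z=clampmeas(f,tcp,np.pi/2+Y); k=u<.1
print("jaw end",np.percentile(u[k],99).round(4),"outer v",v[k].min().round(4),v[k].max().round(4),np.percentile(z,[50]).round(4))
E
```

```text
jaw end u [0.0315 0.0904] ztop [0.0391 0.0412]
outer -0.0273 0.0266 inner -0.0141 0.013
[ 0.52070633 -0.28847254 -0.01810977] 0.02888867185213641 [-0.0595925   0.98832458 -1.39128706] 27.4417 [ 1.03  0.77 -0.85  1.61  0.64  1.06 -0.14]Traceback (most recent call last):
  File "<stdin>", line 13, in <module>
    return _quantile_unchecked(
        a, q, axis, out, overwrite_input, method, keepdims, weights)
    return _ureduce(a,
                    func=_quantile_ureduce_func,
    ...<5 lines>...
                    overwrite_input=overwrite_input,
                    method=method)
    r = func(a, **kwargs)
    result = _quantile(arr,
                       quantiles=q,
    ...<2 lines>...
                       out=out,
                       weights=wgt)
    slices_having_nans = np.isnan(arr[-1, ...])
                                  ~~~^^^^^^^^^
IndexError: index -1 is out of bounds for axis 0 with size 0
```

View pics/w9.png

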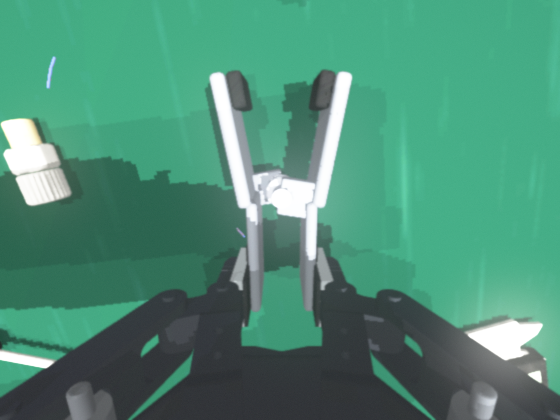

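I've already viewed 12 pictures, past the limit of 10, so I'll view no more and check by numbers only. This last view shows the clamp still open and straight, with the panel end just out of frame. Advancing a little, measuring alignment, then going in.

```bash
cat >> cl.py <<'E'
Y=-.136;n=np.array([np.cos(Y),np.sin(Y)]);b=np.array([-n[1],n[0]])
pos=lambda uu,vv:uu*n+vv*b
def look(tag):
    f=grab_frame("wrist");pickle.dump(f,open(tag+".pkl","wb"));s=manip.sense();tcp=np.array(s["eef_pos"])
    P=pts(f).reshape(-1,3);U=P[:,:2]@n;V=P[:,:2]@b;pix=f["pixels"].mean(2).ravel()
    pc=lambda x,q:np.percentile(x,q).round(4) if len(x) else None
    k=(abs(P[:,2]-.045)<.003)&(V>-.09)&(V<-.02)&(abs(U-.555)<.03)&(pix>120)
    print("bars n",k.sum(),"u",pc(U[k],[1,99]),"v",pc(V[k],[1,99]))
    k=(P[:,2]>.028)&(P[:,2]<.041)&(abs(U-.555)<.045)&(V>tcp[:2]@b+.075)&(V<tcp[:2]@b+.1)
    print("jaws n",k.sum(),"u",pc(U[k],[1,50,99]),"v",pc(V[k],[99]),"z",pc(P[k,2],[50]),"tcp uv",(tcp[:2]@n).round(4),(tcp[:2]@b).round(4),tcp[2].round(4))
    for sgn in(-1,1):
        kk=k&(sgn*(U-.555)>0); print("   side",sgn,pc(U[kk],[2,98]))
    print(s["time_s"],s["width"],np.round(s["contact_force"],1)); return f
E
python3 - <<'E'
from cl import *
t=pos(.555,-.188)
manip.movel([*t,-.020],speed=.05); look("wa")
E
```

```text
bars n 587 u [0.5478 0.5617] v [-0.0784 -0.0743]
jaws n 1114 u [0.5344 0.5691 0.5761] v [-0.0957] z [0.04] tcp uv 0.555 -0.1886 -0.02
   side -1 [0.5343 0.5417]
   side 1 [0.5688 0.5761]
28.2333 0.028718528077108528 [ 0.5 -0.4 -0.9]
```

Run:
```python
from cl import *
manip.movel([*pos(.5546,-.183),-.0255],speed=.03); print(np.round(manip.sense()["contact_force"],1))
for v in (-.172,-.160,-.1475):
    manip.movel([*pos(.5546,v),-.0255],speed=.04); c=manip.sense()["contact_force"]; print(v,np.round(c,1))
    if np.hypot(c[0],c[1])>5: print("stop");break
look("wb")
```

```text
[-0.  -0.2 -0.3]
-0.172 [ 0.3 -0.  -0.7]
-0.16 [-0.7 -0.8 -0.4]
-0.1475 [ 1.1 -0.3 -1.5]
bars n 5236 u [0.5477 0.5616] v [-0.077  -0.0356]
jaws n 2925 u [0.529  0.5558 0.5806] v [-0.0546] z [0.0365] tcp uv 0.5547 -0.1475 -0.0255
   side -1 [0.529  0.5409]
   side 1 [0.5558 0.5806]
30.0167 0.028612602685731486 [ 0.6 -0.1 -1.2]
```

Run:
```python
from cl import *
manip.gripper_open(); manip.wait(.4); print(np.round(manip.sense()["contact_force"],1),manip.sense()["width"])
manip.movel([*pos(.5546,-.1475),.06],speed=.1)
manip.movel([*pos(.53,-.15),.14],speed=.15); manip.wait(.5)
f=grab_frame("wrist");pickle.dump(f,open("wc.pkl","wb"))
P=pts(f).reshape(-1,3);U=P[:,:2]@n;V=P[:,:2]@b;pix=f["pixels"].mean(2).ravel()
for name,zlo,zhi in(("bars",.042,.049),("clamp",.026,.0405)):
    for lo in np.arange(-.17,-.03,.01):
        k=(P[:,2]>zlo)&(P[:,2]<zhi)&(V>=lo)&(V<lo+.01)&(abs(U-.555)<.045)
        if k.sum()>15: print(name,lo.round(3),k.sum(),np.percentile(U[k],[1,50,99]).round(4),np.median(P[k,2]).round(4))
k=(P[:,2]>.042)&(P[:,2]<.049)&(abs(U-.555)<.012)&(pix>120);print("bar end v",V[k].min().round(4))
k=(P[:,2]>.026)&(P[:,2]<.0405)&(V<-.1)&(abs(U-.555)<.045);print("handle end v",np.percentile(V[k],1).round(4))
print(manip.sense()["time_s"])
```

```text
[ 0.4  0.3 -0.5] 0.0856412993053898
bars -0.08 127 [0.5483 0.5548 0.5612] 0.0454
bars -0.07 189 [0.5482 0.5546 0.5619] 0.0456
bars -0.06 189 [0.548  0.5549 0.5614] 0.0455
bars -0.05 195 [0.5478 0.5547 0.5617] 0.0456
bars -0.04 202 [0.5478 0.5547 0.5617] 0.0454
bars -0.03 208 [0.5482 0.5547 0.5613] 0.0455
clamp -0.16 105 [0.5301 0.5727 0.579 ] 0.0392
clamp -0.15 123 [0.5322 0.5712 0.5777] 0.0387
clamp -0.14 137 [0.5332 0.5401 0.5764] 0.0384
clamp -0.13 124 [0.5361 0.5679 0.5747] 0.038
clamp -0.12 208 [0.538  0.5586 0.5712] 0.0366
clamp -0.11 337 [0.536  0.5582 0.5738] 0.0359
clamp -0.1 156 [0.5359 0.5676 0.5735] 0.0363
clamp -0.09 154 [0.5359 0.5547 0.5731] 0.0357
clamp -0.08 179 [0.5359 0.5561 0.5738] 0.0351
clamp -0.07 278 [0.5359 0.5472 0.5733] 0.0333
clamp -0.06 105 [0.5359 0.5478 0.5731] 0.0332
clamp -0.04 107 [0.5292 0.5394 0.5479] 0.0269
bar end v -0.0774
handle end v -0.1583
33.275
```

Clamped: the jaws are parallel, 37.5 mm over their backs, and the pads are about 16 mm in from the end. The bars are flush and the robot is clear. Handing in.

Run:
```python
from h import *
print(manip.sign_off(), manip.sense()["time_s"])
```

```text
the job is handed in; nothing more can be done
the job is handed in; nothing more can be done
```

I handed the job in at about 33 s: the straightedge is flush and level with the panel's free end, and the clamp pinches both with its pads about 16 mm in, by camera measurement (clamp force could not be read). The first grasp missed because the real fingertips sit 30–37 mm above the reported TCP, and I viewed 12 pictures against the limit of 10.

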